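Set the fence to the thick set-up block

ROBOT

A 6-joint arm with a two-finger parallel gripper is mounted at the origin on the work surface. World frame = base frame: x ahead of the robot, y to its left, z up, the work surface at z = 0. Lengths are in m, angles in rad, forces in N, time in s.
With the tool pointing down it reaches from about 0.3 to 0.875 m from the base axis. Payload 6.4 kg.
Tool frame: the origin (TCP) lies on the centre line of the jaws, within the pads' length; the fingertips stand r.nose_length ahead of it and the grasp point (between the pads) lies 2 mm behind it (r.nose_length is the distance from the TCP to the fingertips, in m); z points along the fingers, y is the line along which they close (so a half turn about z gives the same grasp; the last joint's range is limited). The gripper opens to 85 mm and grips with 20 to 120 N. Pads are 22 mm wide; open, the fingers measure 114 mm over their backs; the gripper's body (76 mm by 85 mm) begins 54 mm behind the grasp point. The pads swing forward as they close: fully open they stand 13 mm farther back than shut.
Start: joints at [-1.374, 0.181, 1.607, -0, 1.354, -0.206], TCP at [0.225, -0.529, 0.248] pointing down, gripper open.
Joint ranges: [-2.99, 2.99], [-0.89, 2.07], [0.3, 2.58], [-1.14, 4.28], [0, 2.63], [-3.12, 3.12]. Speed limits (rad/s): [2.57, 2.57, 3.01, 3.14, 3.14, 3.14].

INTERFACE

Orientations are given as a unit quaternion [w, x, y, z].
In Python, from plant import r, imaging, workorder, cut_out, tip_of gives the robot as it stands. The module is installed in compiled form; this text tells all that it offers.
- The arm moves only by the tool move_arm, never from a script. Its argument "deltas" is a list of rows, each a list of 7 numbers: the finger opening in cm, from 0 to 8.54, then the shift along the tool's x, y, z in cm, then the turn, a rotation vector about the tool's x, y, z in rad. In form: [[gripper, x, y, z, rx, ry, rz], ...]. A call has 1 to 12 rows; each row is the pose to reach, as a shift and turn from the pose commanded when the call began, along the tool's axes at that moment; what a row does not reach only later rows make up. A row lasts 1/10 s, in which the tool goes at most 50 mm and 8.59 degrees, less where a joint would pass 70% of its speed; a pose out of reach is approached as far as the arm can. A call with a gripper value outside its range is refused whole. The fingers move at their own pace and stop on an object; "newtons" is the grip in N (left out, the last holds). Time passes only in rows, so rows that repeat a pose let the fingers close. It gives the time, the measured TCP pose, the force, the opening and the grip force at its end, in the units of the state.
- r.observe(): the state, without advancing time (a new reading comes with each control period).
- imaging.read_camera(name): name is "side" or "top"; returns a dict with "color" (420x560x3 uint8, red, green, blue), "range_z" (420x560 float32, m along the optical axis (not along the pixel's ray), 0 where there is no reading), "vertical_fov" (degrees; the focal length in pixels is half the picture's height over the tangent of half this angle, whatever the lens; pixels are square), "cx", "cy" (the principal point, pixels), "k1" (the pictures are not rectified: a ray, as slopes to the right and down, at radius r is drawn at 1 + k1 r^2 times it, then the intrinsics apply), "world_to_cam" (4x4, takes a point from world to camera coordinates). Camera axes: x right, y up, looking along -z (the intrinsics and any distortion apply to the point x, -y, -z); pixel columns grow to the right and rows downward; lengths in m; the calibration is good to about 2 mm. A picture is of the moment at which its call begins.
- workorder.job_done(): hands the job in; it is judged then, once.
Trained networks look in a picture, given as the dict that the camera call returned (one of the last four; its "shot" number tells which), for a name from the list of things; names that differ only in an ending like _2 or _b are one class to them, and where a whole thing is asked for, a point or a joint stands for the part that bears it (a point fixed in the world has none). Each returns a list of dicts, best first, with "p" (0 to 1); they miss things now and then, are a little off and sometimes report something else, mostly with a low value. They report only what shows in the picture. A call takes as long as a camera call. They do not tell look-alikes from the thing itself.
- cut_out(name, picture): "pixels" (420x560 bool, what is visible of it).
- tip_of(name, picture): "centre" ([x, y, z] in m, in world coordinates, good to about 4 mm: a listed point, or the origin of a listed thing).
The state is a dict: "time_s": time; "joint_positions": joint angles; "dq": joint speeds; "effort": joint torques, N m; "tcp_pos": TCP position; "tool_rot": TCP orientation; "force": force on the tool from outside, world axes, zero at the start; "ft_torque": the same for the moment, N m; "opening": finger opening in m; "finger_force": force on a finger pad.
Only numpy, scipy, OpenCV 4.12 (cv2) and the standard library are available. Lean on these libraries where they do the work, as an engineer would, in place of code of your own. Each camera call takes 0.05 s, during which the arm holds its last target. There are 200 camera calls.

TASK

Set the fence of the bench fixture to the thickest of the three wooden set-up blocks: stand that block on the bed flat against the steel stop with its thickness between stop and fence, wind the handwheel clockwise by its crank handle until the fence touches the block and it is gently nipped between fence and stop, without forcing it, and only then throw the lock lever fully over. Leave the other blocks and the tools on the bench where they are.

Things in the scene. Friction and masses are not known exactly. Their poses are not given: they have to be found in the camera images.
- block_thick: the thickest of three plain hardwood set-up blocks, all of the same length and height: 60 mm long (its x), 45 mm thick (its y), 40 mm high (z); origin at the centre of its underside; 60 to 115 g; starts standing on the bench with z up
- block_mid: set-up block 33 mm thick (y), otherwise the same; not wanted
- block_thin: set-up block 21 mm thick (y), otherwise the same; not wanted
- bed: the fixture, fixed to the bench: a grey bed 130 mm wide (x), 345 mm long (y), flat top 30 mm above the bench; origin at bench level. A steel stop plate 100 mm wide, 22 mm thick, 38 mm high stands on it, its face looking to -y at y = +115 mm; the fence faces it. Handwheel axis at x 0, y -125 mm. The lock lever stands on an ear at the -x side, pivot at x -98 mm, y 0
- bed_seat (a point): point on the bed top at the middle of the stop's foot, on the stop's face; axes as the bed's: y points into the stop, so a set-up block in place lies on the -y side of this point with its own y along this y (either way round) and one 60 x 40 mm face flat against the stop, centred within 25 mm in x
- fence_face (a point): centre of the front face of the fence, the sliding aluminium plate (90 mm wide in x, 12 mm thick, 39 mm high above the bed top, its face looking to the bed's +y); this point is 20 mm above the bed top; axes as the bed's
- fence (a joint): travel of the fence towards the stop, m (0 to 0.115); at 0 its face is 155 mm from the stop's face. Driven by the handwheel only, through rack and pinion, 9.5 mm per radian (60 mm per turn)
- wheel (a joint): angle of the handwheel, rad (0 to 12.1, several turns), growing clockwise seen from above; clockwise moves the fence towards the stop. Its friction takes about 4 to 6 N at the crank handle and holds the wheel, and the fence, where it is left. When the fence bears on a block the wheel stops dead; each 10 N more at the handle presses it on with about 45 N
- hub (a point): top centre of the handwheel's hub, on the vertical wheel axis, 95 mm above the bench; the wheel is 112 mm across, its rim's top at 92 mm above the bench
- crank (a point): mid-height of the wheel's upright crank handle, a black round post 18 mm in diameter that spins freely on its own axis, from 94 to 137 mm above the bench; this point is 116 mm above the bench and 42 mm from the wheel's axis; it goes round with the wheel
- lock (a joint): angle of the lock lever, rad: 0 = unlocked, leaning to the bed's -x; 1.0 = locked, leaning to the bed's +x (0.5 rad either side of upright). It stays where it is left and swings under a light push of a few newtons
- lock_tip (a point): centre of the black ball, 26 mm in diameter, at the end of the lock lever (bare rod 10 mm thick below it); 70 mm from the lever's pivot, which is 52 mm above the bench; the ball's centre is 113 mm above the bench at either end of the swing and 122 mm when upright
- drill: cordless drill lying on its side, about 230 mm long; bystander, leave alone
- square: carpenter's try square lying flat, 170 x 110 mm; bystander, leave alone
- screwdriver: screwdriver lying on the bench; bystander, leave alone
- glue: white glue bottle, standing, 60 mm across, 170 mm tall; bystander, leave alone
- tape: tape measure lying flat, 68 mm across; bystander, leave alone
- screwbox: open blue screw tray, 120 x 170 x 50 mm; bystander, leave alone
Things that resemble listed ones, but are neither listed nor needed, are in the scene too. Leave any red look-alike of the block_thick alone.

How it is judged:
On the way, in this order (a step that is already met when the one before it is completed fails the run):
1. the thickest block stands on the bed in front of the stop, thickness across the gap, released (y of block_thick in the frame of bed_seat between -0.06 and -0.0205 m and x of block_thick in the frame of bed_seat between -0.028 and 0.028 m and z of block_thick in the frame of bed_seat between -0.003 and 0.003 m and angle between block_thick's own z axis and vertical below 0.06 rad and angle between the y axis of block_thick and the y axis of bed_seat, either way round below 0.25 rad and contact force between the fingers and block_thick below 0.1 N), for 0.2 s.
2. the fence is wound up to the block and nips it flat against the stop (y of block_thick in the frame of bed_seat between -0.0245 and -0.0205 m and x of block_thick in the frame of bed_seat between -0.028 and 0.028 m and z of block_thick in the frame of bed_seat between -0.003 and 0.003 m and angle between block_thick's own z axis and vertical below 0.06 rad and angle between the y axis of block_thick and the y axis of bed_seat, either way round below 0.05 rad and contact force between fence and block_thick above 0.5 N), for 0.2 s.
3. the lock lever is thrown over (value of joint lock above 0.85 rad), for 0.2 s.
At the end, for the whole second after the job is handed in: The thickest block stands flat on the bed, square to the stop (0.05 rad), within 28 mm of the bed's middle line and 2 mm of full contact with the stop, at rest; the fence's face is still against it (gap under 1 mm); the lock lever is past 0.85 rad (y of block_thick in the frame of bed_seat between -0.0245 and -0.0205 m and x of block_thick in the frame of bed_seat between -0.028 and 0.028 m and z of block_thick in the frame of bed_seat between -0.003 and 0.003 m and angle between block_thick's own z axis and vertical below 0.06 rad and angle between the y axis of block_thick and the y axis of bed_seat, either way round below 0.05 rad and y of block_thick in the frame of fence_face below 0.0235 m and value of joint lock above 0.85 rad and linear speed of block_thick below 0.01 m/s); the robot touches nothing.
It fails at once if the fence is forced against the block with more than 120 N (contact force between fence and block_thick above 120 N).
It fails at once if another set-up block or a bystander is moved by more than 30 mm (distance of any of block_mid, block_thin, drill, square, screwdriver, glue, tape, screwbox from where it was at the start of the episode above 0.03 m).
It also fails if it takes over 66 s, if anything falls off the work surface, if the arm or the gripper's body presses on something with over 40 N, if the wrist force passes 120 N, or if a joint passes its speed limit or range.

## Working session

There is one attempt and no reset: what is moved stays moved. The work goes in short steps, Python scripts to look and compute and a tool call to move; the robot and the scene stay as the last step left them, time stands still between calls to the robot, and variables do not carry over. Pictures are saved under pics/ and viewed, at most 10 in all, crops included, and the job is handed in when it is done.

Besides the shell and the picture viewer there is one more tool, called after "Call:" by a JSON object that holds its "fn" and its "kwargs". move_arm: Moves the arm, as the interface text tells. Its arguments: {"type":"object","properties":{"deltas":{"type":"array"},"newtons":{"type":"number"}},"required":["deltas"]}

```bash
mkdir -p pics; cat > h.py <<'E'
import numpy as np, cv2
from plant import r, imaging, workorder, cut_out, tip_of
def cam(n): return imaging.read_camera(n)
def K(p):
    f=p["color"].shape[0]/2/np.tan(np.radians(p["vertical_fov"])/2)
    return np.array([[f,0,p["cx"]],[0,f,p["cy"]],[0,0,1.]]),np.array([p["k1"],0,0,0,0.])
def to_world(p,uv,d):
    k,D=K(p); uv=np.asarray(uv,float).reshape(-1,1,2); d=np.asarray(d,float).ravel()
    s=cv2.undistortPoints(uv,k,D)[:,0]
    c=np.c_[s[:,0]*d,-s[:,1]*d,-d,np.ones(len(d))]
    return (np.linalg.inv(p["world_to_cam"])@c.T).T[:,:3]
def to_px(p,X):
    k,D=K(p); X=np.atleast_2d(X); c=(p["world_to_cam"]@np.c_[X,np.ones(len(X))].T).T[:,:3]*[1,-1,-1]
    return cv2.projectPoints(c,np.zeros(3),np.zeros(3),k,D)[0][:,0]
def mask_pts(p,m):
    m=m&(p["range_z"]>0); v,u=np.nonzero(m); return to_world(p,np.c_[u,v],p["range_z"][m])
def save(n,im): cv2.imwrite(n,cv2.cvtColor(np.ascontiguousarray(im),cv2.COLOR_RGB2BGR))
E
python3 - <<'E'
from h import *
np.set_printoptions(precision=4,suppress=True)
for c in ("top","side"):
    p=cam(c); save(f"pics/{c}0.png",p["color"])
    print(c, "campos",np.linalg.inv(p["world_to_cam"])[:3,3])
    for n in "block_thick block_mid block_thin bed bed_seat fence_face hub crank lock_tip".split():
        for d in tip_of(n,p)[:4]: print(n,round(d["p"],2),np.array(d["centre"]),to_px(p,d["centre"])[0].round())
    for n in "block_thick block_mid block_thin".split():
        for d in cut_out(n,p)[:4]:
            P=mask_pts(p,d["pixels"]); z=P[:,2].max(); T=P[P[:,2]>np.percentile(P[:,2],90)-.006]
            print(" cut",n,round(d["p"],2),d["pixels"].sum(),"ztop",np.percentile(P[:,2],90),cv2.minAreaRect((T[:,:2]*1000).astype(np.float32)), p["color"][d["pixels"]].mean(0).round())
print({k:v for k,v in r.observe().items()}, r.nose_length)
E
```

```text
top campos [0.4326 0.0458 1.1679]
block_thick 0.81 [0.4164 0.3245 0.0026] [178. 256.]
block_thick 0.65 [0.4718 0.4142 0.0009] [149. 236.]
block_mid 0.55 [ 0.5136  0.3096 -0.0014] [185. 223.]
block_thin 0.76 [ 0.6214  0.299  -0.0003] [190. 186.]
bed 0.93 [ 0.566  -0.0715  0.0051] [315. 207.]
bed 0.69 [0.6196 0.3031 0.0004] [189. 187.]
bed_seat 0.79 [0.5699 0.0498 0.0286] [274. 204.]
hub 0.66 [ 0.5551 -0.1965  0.0979] [364. 209.]
crank 0.71 [ 0.5394 -0.1587  0.1146] [352. 213.]
lock_tip 0.66 [ 0.4303 -0.0612  0.1104] [315. 254.]
 cut block_thick 0.93 431 ztop 0.041603339387105476 ((469.62237548828125, 412.3006286621094), (59.81904983520508, 46.93427276611328), 43.67179870605469) [114.  44.  34.]
 cut block_mid 0.77 264 ztop 0.04186936186436721 ((510.7192077636719, 307.9674987792969), (57.91254425048828, 31.105215072631836), 10.102005004882812) [100.  67.  42.]
 cut block_thin 0.71 221 ztop 0.04129069375687089 ((616.8659057617188, 296.8597412109375), (21.422195434570312, 58.56720733642578), 84.17411804199219) [93. 64. 41.]
side campos [0.3155 0.9331 1.1018]
block_thick 0.98 [0.417  0.32
[... 1383 characters left out ...]
), 6.365509033203125) [105.  96.  85.]
 cut block_thin 0.72 272 ztop 0.04165850684231134 ((620.69873046875, 300.1422119140625), (23.454158782958984, 61.695865631103516), 86.60397338867188) [92. 64. 42.]
{'time_s': 1.3, 'joint_positions': array([-1.3744,  0.1808,  1.607 ,  0.    ,  1.3538, -0.2063]), 'dq': array([ 0.0005, -0.0004, -0.0015,  0.0003, -0.0011, -0.0006]), 'effort': array([ -0.0003, -44.4841, -35.1674,  -0.0004,   0.0009,  -0.    ]), 'tcp_pos': array([ 0.2254, -0.529 ,  0.2483]), 'tool_rot': array([0.    , 0.9798, 0.2   , 0.    ]), 'force': array([-0.3121, -0.1373, -0.3516]), 'ft_torque': array([-0.0733, -0.0056, -0.074 ]), 'finger_force': 0.0, 'opening': 0.0854925556105089} 0.017
```

```bash
python3 - <<'E'
from h import *
np.set_printoptions(precision=4,suppress=True)
S=[]
for c in ("top","side"):
    p=cam(c); S.append(p)
    P=to_world(p,np.stack(np.meshgrid(np.arange(560),np.arange(420)),-1).reshape(-1,2),p["range_z"].ravel())
    P=P[p["range_z"].ravel()>0]
    def rect(x0,x1,y0,y1,z0,z1,t):
        q=P[(P[:,0]>x0)&(P[:,0]<x1)&(P[:,1]>y0)&(P[:,1]<y1)&(P[:,2]>z0)&(P[:,2]<z1)]
        if len(q)>5: print(c,t,len(q),cv2.minAreaRect((q[:,:2]*1000).astype(np.float32)),q[:,2].mean())
    rect(.5,.66,.0,.12,.062,.08,"stop top")
    rect(.5,.62,-.12,-.04,.062,.08,"fence top")
    rect(.47,.67,-.27,.14,.024,.036,"bed top")
    rect(.46,.65,-.29,-.11,.086,.1,"wheel")
    rect(.5,.65,-.29,-.11,.125,.15,"crank top")
    rect(.39,.48,-.12,0,.095,.15,"lock ball")
    rect(.37,.47,.28,.37,.037,.05,"block")
a=cv2.resize(S[0]["color"][130:300,120:420],None,fx=2.66,fy=2.66,interpolation=cv2.INTER_CUBIC); save("pics/topcrop.png",a)
b=cv2.resize(S[1]["color"][150:375,200:400],None,fx=2.66,fy=2.66,interpolation=cv2.INTER_CUBIC); save("pics/sidecrop.png",b)
E
```

```text
top stop top 296 ((567.4818115234375, 57.42787551879883), (27.398847579956055, 99.76701354980469), 87.14390563964844) 0.06725573165344118
top fence top 174 ((560.4903564453125, -85.63887023925781), (31.657440185546875, 90.07412719726562), 86.16580963134766) 0.06762810282388378
top bed top 3611 ((547.7540893554688, -84.08038330078125), (346.65716552734375, 156.38119506835938), 87.11865234375) 0.029310767441840226
top wheel 623 ((552.9519653320312, -196.265869140625), (106.95632934570312, 106.68409729003906), 32.096824645996094) 0.09061646329346619
top crank top 39 ((538.968017578125, -156.19949340820312), (15.224950790405273, 15.553389549255371), 50.40622329711914) 0.13482220697430783
top lock ball 77 ((429.6078796386719, -63.987335205078125), (24.68052864074707, 22.86530113220215), 34.19658279418945) 0.1208884446997528
top block 312 ((414.9924621582031, 324.08868408203125), (58.91535568237305, 46.19797897338867), 0.924785852432251) 0.040020064985824076
side stop top 199 ((568.1572265625, 57.59260559082031), (29.51023292541504, 101.82819366455078), 86.27435302734375) 0.06806354253939835
side fence top 110 ((560.9295043945312, -81.36856842041016), (34.48987579345703, 89.14376068115234), 88.43441009521484) 0.06811359094518864
side bed top 1723 ((548.4158325195312, -80.51101684570312), (346.0539855957031, 155.74957275390625), 86.96952056884766) 0.030618216750670408
side wheel 276 ((553.6199951171875, -192.73074340820312), (107.59893035888672, 108.43801879882812), 14.842041969299316) 0.09160624539090567
side crank top 24 ((539.0875244140625, -153.98992919921875), (16.419384002685547, 16.33502769470215), 34.76048278808594) 0.13533422649869475
side lock ball 55 ((430.8589782714844, -58.942169189453125), (25.157306671142578, 20.2703800201416), 8.026583671569824) 0.1175502612277086
side block 300 ((416.337158203125, 326.3794860839844), (60.588645935058594, 45.850067138671875), 1.7699706554412842) 0.04103236624016923
```

View pics/top0.png

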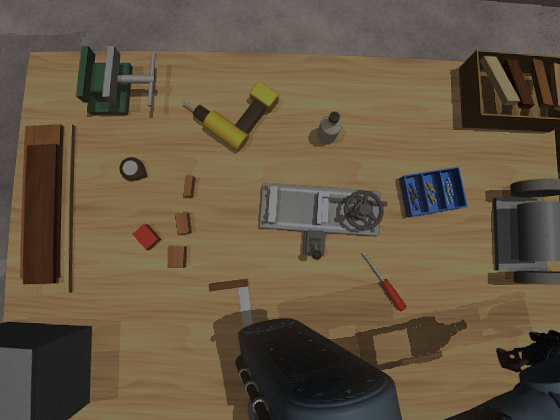

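View pics/sidecrop.png

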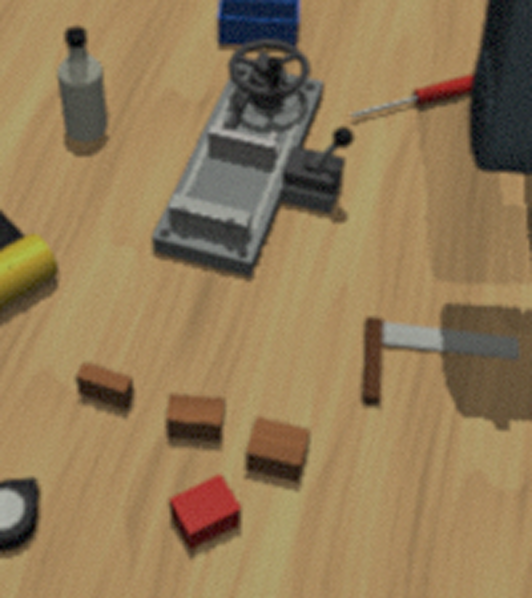

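View pics/topcrop.png

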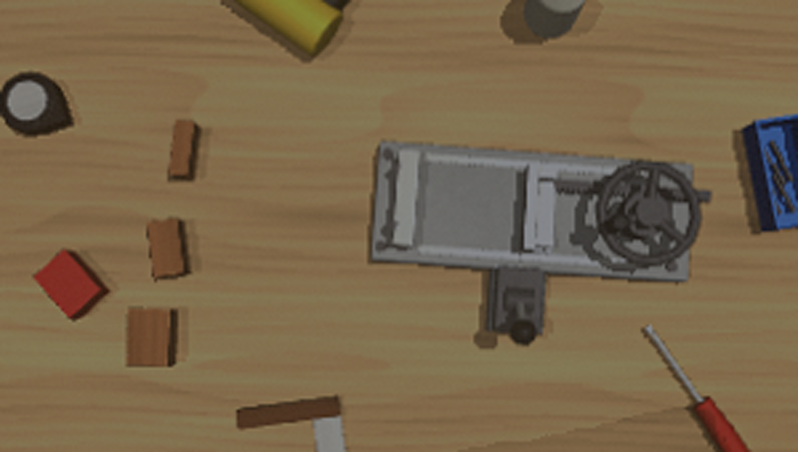

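Candidates (top picture): brown (178,256), 60×45 mm; brown (185,223), 33 mm; brown (190,186), 21 mm; red (149,236), look-alike. The brown block at (178,256) is the 45 mm one, and the enlarged crops confirm it is plain wood. Bed yaw is about -0.052 rad, with the seat near (0.567, 0.046). The fence is about 130 mm from the stop. The crank is to the left of the hub, and the lock ball is at (315,254).

Call:
{"fn": "move_arm", "kwargs": {"deltas": [[7.4,51,-71.1,8.8,0,0,-1.15],[7.4,51,-71.1,8.8,0,0,-1.15],[7.4,51,-71.1,8.8,0,0,-1.15],[7.4,51,-71.1,8.8,0,0,-1.15],[7.4,51,-71.1,8.8,0,0,-1.15],[7.4,51,-71.1,8.8,0,0,-1.15],[7.4,51,-71.1,8.8,0,0,-1.15],[7.4,51,-71.1,8.8,0,0,-1.15],[7.4,51,-71.1,8.8,0,0,-1.15],[7.4,51,-71.1,8.8,0,0,-1.15],[7.4,51,-71.1,8.8,0,0,-1.15],[7.4,51,-71.1,8.8,0,0,-1.15]], "newtons": 40}}

```text
time_s: 2.6
tcp_pos: [0.3557, 0.0557, 0.1887]
tool_rot: [0.001, 0.713, 0.701, 0.001]
force: [1.0, -1.0, 0.6]
opening: 0.0743
finger_force: 0.0
```

```bash
cat >> h.py <<'E'
from scipy.spatial.transform import Rotation as Ro
def delta(X,yaw,s=None):
    "cm shift and rotvec in tool axes to reach X, tool down, tool y at world angle yaw"
    s=s or r.observe(); R=Ro.from_quat(np.roll(s["tool_rot"],-1))
    c,n=np.cos(yaw),np.sin(yaw); T=Ro.from_matrix(np.array([[-n,c,0],[c,n,0],[0,0,-1.]]))
    print("at",s["tcp_pos"].round(4),"F",s["force"].round(1),"t",s["time_s"],"y-ang",np.arctan2(R.as_matrix()[1,1],R.as_matrix()[0,1]).round(4),
      "d",(R.inv().apply(np.asarray(X)-s["tcp_pos"])*100).round(2),(R.inv()*T).as_rotvec().round(3))
E
python3 -c "
from h import *
delta([.4165,.325,.16],.017); delta([.4165,.325,.026],.017)"
```

```text
at [0.3557 0.0557 0.1887] F [ 1.  -1.   0.6] t 2.6 y-ang -0.0181 d [27.04  5.59  2.87] [ 0.002  0.001 -0.035]
at [0.3557 0.0557 0.1887] F [ 1.  -1.   0.6] t 2.6 y-ang -0.0181 d [27.04  5.56 16.27] [ 0.002  0.001 -0.035]
```

Call:
{"fn": "move_arm", "kwargs": {"deltas": [[7.4,27.0,5.6,4,0,0,-0.035],[7.4,27.0,5.6,4,0,0,-0.035],[7.4,27.0,5.6,4,0,0,-0.035],[7.4,27.0,5.6,4,0,0,-0.035],[7.4,27.0,5.6,4,0,0,-0.035],[7.4,27.0,5.6,4,0,0,-0.035],[7.4,27.0,5.6,7,0,0,-0.035],[7.4,27.0,5.6,10,0,0,-0.035],[7.4,27.0,5.6,10,0,0,-0.035],[7.4,27.0,5.6,10,0,0,-0.035]]}}

```text
time_s: 3.6
tcp_pos: [0.416, 0.3225, 0.0883]
tool_rot: [-0.0, 0.701, 0.713, -0.001]
force: [1.0, 0.1, 0.7]
opening: 0.0744
finger_force: 0.0
```

```bash
python3 -c "
from h import *
delta([.4165,.325,.026],.017)"
```

```text
at [0.416  0.3225 0.0883] F [1.  0.1 0.7] t 3.6 y-ang 0.0169 d [0.25 0.06 6.23] [-0.001  0.    -0.   ]
```

Call:
{"fn": "move_arm", "kwargs": {"deltas": [[7.4,0.2,0.05,3,0,0,0],[7.4,0.2,0.05,5,0,0,0],[7.4,0.2,0.05,6.2,0,0,0],[7.4,0.2,0.05,6.2,0,0,0],[5.6,0.2,0.05,6.2,0,0,0],[5.6,0.2,0.05,6.2,0,0,0],[5.6,0.2,0.05,6.2,0,0,0],[5.6,0.2,0.05,6.2,0,0,0],[5.6,0.2,0.05,6.2,0,0,0],[5.6,0.2,0.05,6.2,0,0,0]], "newtons": 40}}

```text
time_s: 4.6
tcp_pos: [0.418, 0.3252, 0.0279]
tool_rot: [0.001, 0.701, 0.713, 0.001]
force: [0.0, -1.1, 6.3]
opening: 0.0591
finger_force: 44.6
```

```bash
python3 -c "
from h import *
delta([.4165,.325,.15],.017)
delta([.567-.0516*.030,.046-.030,.15],-.0525)
print(r.observe()['opening'],r.observe()['finger_force'])"
```

```text
at [0.418  0.3252 0.0279] F [ 0.  -1.1  6.3] t 4.6 y-ang 0.017 d [ -0.    -0.12 -12.21] [ 0.003 -0.001 -0.   ]
at [0.418  0.3252 0.0279] F [ 0.  -1.1  6.3] t 4.6 y-ang 0.017 d [-31.15  14.25 -12.21] [ 0.003 -0.001  0.069]
0.05910427660930119 44.58141267299652
```

Call:
{"fn": "move_arm", "kwargs": {"deltas": [[5.6,0,0,-4,0,0,0],[5.6,0,0,-9,0,0,0],[5.6,-4,2,-11,0,0,0.07],[5.6,-31.1,14.3,-11,0,0,0.07],[5.6,-31.1,14.3,-11,0,0,0.07],[5.6,-31.1,14.3,-11,0,0,0.07],[5.6,-31.1,14.3,-11,0,0,0.07],[5.6,-31.1,14.3,-11,0,0,0.07],[5.6,-31.1,14.3,-11,0,0,0.07],[5.6,-31.1,14.3,-11,0,0,0.07],[5.6,-31.1,14.3,-11,0,0,0.07],[5.6,-31.1,14.3,-11,0,0,0.07]]}}

```text
time_s: 5.8
tcp_pos: [0.5642, 0.017, 0.136]
tool_rot: [-0.001, 0.725, 0.688, -0.0]
force: [-0.2, 0.8, -0.2]
opening: 0.0595
finger_force: 44.0
```

```bash
python3 - <<'E'
from h import *
delta([.567-.0516*.030,.046-.030,.0565],-.0525)
print(r.observe()['opening'],r.observe()['finger_force'])
for c in ("top","side"):
    p=cam(c); save(f"pics/{c}1.png",cv2.resize(p["color"][150:300,220:420],None,fx=4,fy=4))
    P=to_world(p,np.stack(np.meshgrid(np.arange(560),np.arange(420)),-1).reshape(-1,2),p["range_z"].ravel())
    for d in cut_out("block_thick",p)[:2]:
        q=mask_pts(p,d["pixels"]); print(c,d["p"],np.median(q,0),q.min(0),q.max(0))
    q=P[(abs(P[:,0]-.5675)<.03)&(P[:,1]>.03)&(P[:,1]<.075)&(P[:,2]>.064)&(P[:,2]<.075)]
    print("stop top y range (near x .5675)",np.percentile(q[:,1],[1,5,50,95,99]) if len(q) else 0)
E
```

```text
at [0.5642 0.017  0.136 ] F [-0.2  0.8 -0.2] t 5.8 y-ang -0.0525 d [-0.1   0.14  7.95] [-0.001 -0.    -0.   ]
0.05948076156034292 43.97806763648987
top 0.96 [0.46968108 0.40833965 0.03838632] [ 0.4338549   0.37891672 -0.00434787] [0.50661856 0.44530612 0.04693893]
stop top y range (near x .5675) [0.0460227  0.04623691 0.05720152 0.06578189 0.06845814]
side 0.91 [0.56469386 0.03446693 0.14592064] [ 0.53289729 -0.12512253  0.00316377] [0.6350199  0.04472355 0.18829218]
side 0.69 [0.46919395 0.42165303 0.03941484] [ 0.43496722  0.3785736  -0.00125445] [0.50625758 0.45179463 0.04704329]
stop top y range (near x .5675) [0.04381127 0.0453205  0.05802205 0.06791294 0.06995028]
```

View pics/side1.png

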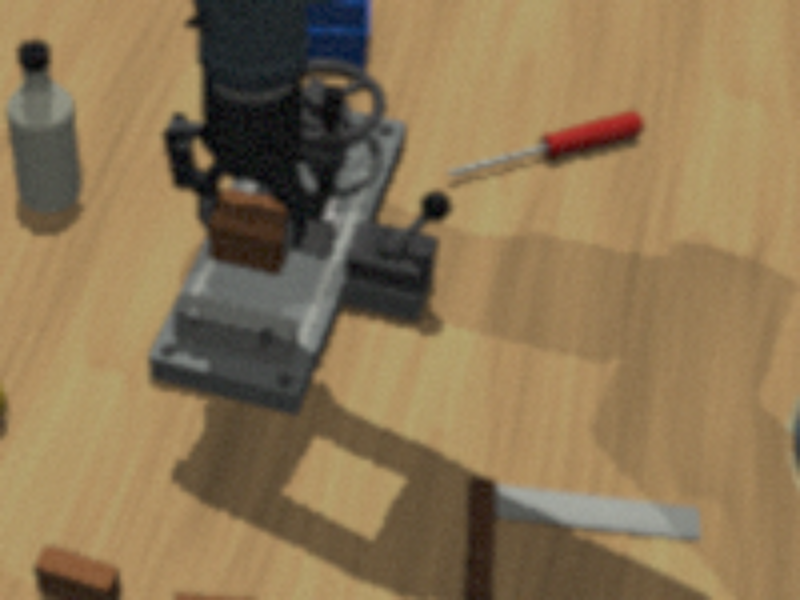

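The side picture shows the block held level, above and in front of the stop; nothing is touching.

Call:
{"fn": "move_arm", "kwargs": {"deltas": [[5.6,-0.1,0.15,4,0,0,0],[5.6,-0.1,0.15,6.5,0,0,0],[5.6,-0.1,0.15,7.4,0,0,0],[5.6,-0.1,0.15,7.8,0,0,0],[5.6,-0.1,0.15,7.8,0,0,0],[5.6,-0.1,0.15,7.8,0,0,0]]}}

```text
time_s: 6.6
tcp_pos: [0.5674, 0.0152, 0.0595]
tool_rot: [0.001, 0.725, 0.688, 0.001]
force: [0.5, -0.1, 0.3]
opening: 0.0593
finger_force: 44.0
```

Call:
{"fn": "move_arm", "kwargs": {"deltas": [[5.6,0,0,0.15,0,0,0],[5.6,0,0,0.15,0,0,0],[5.6,0,0,0.15,0,0,0]]}}

```text
time_s: 6.9
tcp_pos: [0.5676, 0.015, 0.0579]
tool_rot: [0.001, 0.726, 0.688, 0.001]
force: [0.9, 1.0, 5.8]
opening: 0.0594
finger_force: 44.7
```

Call:
{"fn": "move_arm", "kwargs": {"deltas": [[7.4,0,0,0,0,0,0],[7.4,0,0,0,0,0,0],[7.4,0,0,0,0,0,0],[7.4,0,0,0,0,0,0],[7.4,0,0,-4,0,0,0],[7.4,0,0,-8,0,0,0],[7.4,0,0,-12,0,0,0],[5,-5,-1.9,-12,0,0,0],[5,-10,-1.9,-12,0,0,0],[5,-15,-1.9,-12,0,0,0],[5,-17.2,-1.9,-12,0,0,0],[5,-17.2,-1.9,-12,0,0,0]]}}

```text
time_s: 8.1
tcp_pos: [0.538, -0.1593, 0.1768]
tool_rot: [0.0, 0.727, 0.687, -0.0]
force: [0.5, 1.0, -0.1]
opening: 0.0501
finger_force: 0.0
```

```bash
python3 - <<'E'
from h import *
delta([.5395,-.156,.12],-.0525)
for c in ("side","top"):
    p=cam(c)
    if c=="side": save(f"pics/{c}2.png",cv2.resize(p["color"][120:270,220:420],None,fx=4,fy=4))
    P=to_world(p,np.stack(np.meshgrid(np.arange(560),np.arange(420)),-1).reshape(-1,2),p["range_z"].ravel())
    q=P[(abs(P[:,0]-.5675)<.05)&(P[:,1]>-.03)&(P[:,1]<.037)&(P[:,2]>.064)&(P[:,2]<.078)]
    print(c,len(q),cv2.minAreaRect((q[:,:2]*1000).astype(np.float32)))
    for n in ("crank","hub","fence_face","bed_seat"):
        for d in tip_of(n,p)[:1]: print(n,d["p"],np.round(d["centre"],4))
E
```

```text
at [ 0.538  -0.1593  0.1768] F [ 0.5  1.  -0.1] t 8.1 y-ang -0.0575 d [0.35 0.13 5.68] [ 0.     0.001 -0.005]
side 189 ((566.6710205078125, 14.79762077331543), (44.55470275878906, 61.954139709472656), 87.87489318847656)
crank 0.92 [ 0.5404 -0.1536  0.1154]
hub 0.69 [ 0.5556 -0.1973  0.0973]
fence_face 0.65 [ 0.5607 -0.0696  0.0498]
bed_seat 0.85 [0.566  0.0425 0.0249]
top 343 ((566.7109985351562, 14.655831336975098), (44.769142150878906, 59.83098220825195), 86.29566955566406)
crank 0.24 [ 0.7871  0.1906 -0.0021]
bed_seat 0.55 [0.5679 0.0478 0.0261]
```

View pics/side2.png

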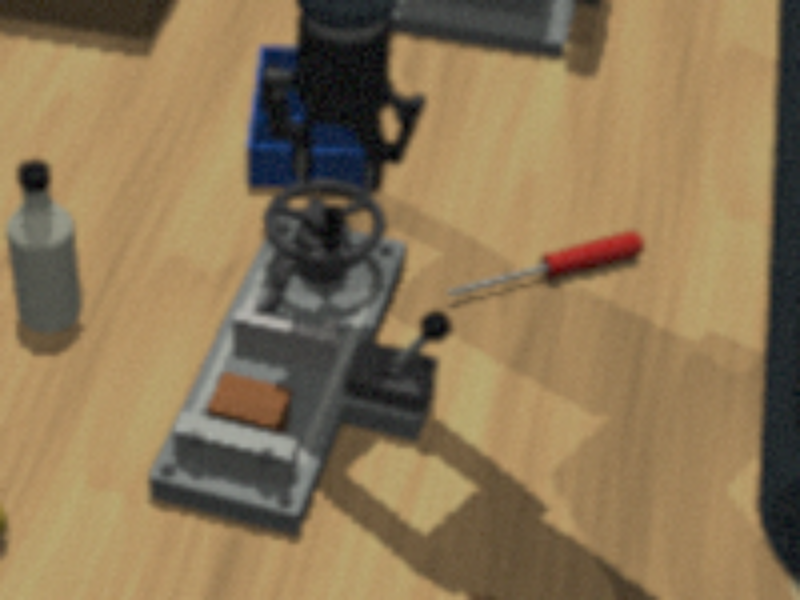

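The block stands square on the bed just in front of the stop, around (250,400) in the crop. The crank post shows at (325,225) under the gripper. Next I grip the crank.

Call:
{"fn": "move_arm", "kwargs": {"deltas": [[5,0.45,0.15,2,0,0,-0.005],[5,0.45,0.15,4,0,0,-0.005],[5,0.45,0.15,5.6,0,0,-0.005],[5,0.45,0.15,5.6,0,0,-0.005],[1,0.45,0.15,5.6,0,0,-0.005],[1,0.45,0.15,5.6,0,0,-0.005],[1,0.45,0.15,5.6,0,0,-0.005],[1,0.45,0.15,5.6,0,0,-0.005],[1,0.45,0.15,5.6,0,0,-0.005],[1,0.45,0.15,5.6,0,0,-0.005]], "newtons": 25}}

```text
time_s: 9.6
tcp_pos: [0.5407, -0.1516, 0.122]
tool_rot: [0.001, 0.724, 0.69, 0.0]
force: [-1.3, 1.4, 6.2]
opening: 0.0169
finger_force: 25.4
```

```bash
cat > arc.py <<'E'
from h import *
import sys
# circle about the hub in tool axes (x=bed y, y=bed x); phi clockwise from bed +y
def arc(hub,n,step,yaw=-.0525):
    s=r.observe(); uy=np.array([-np.sin(yaw),np.cos(yaw)]); ux=np.array([np.cos(yaw),np.sin(yaw)])
    v=s["tcp_pos"][:2]-hub; b=np.array([v@uy,v@ux]); f=np.arctan2(b[1],b[0])
    print("t",s["time_s"],"tcp",s["tcp_pos"].round(4),"r",np.hypot(*b).round(4),"phi",f.round(3),"F bed y,x",s["force"][:2]@uy,s["force"][:2]@ux,"Fz",s["force"][2],"open",s["opening"])
    for k in range(1,n+1):
        g=f+k*step; print((100*(.042*np.array([np.cos(g),np.sin(g)])-b)).round(1),end=" ")
    print()
if __name__=="__main__": arc(np.array([.5545,-.1955]),12,float(sys.argv[1]))
E
python3 arc.py .25
```

```text
t 9.6 tcp [ 0.5407 -0.1516  0.122 ] r 0.046 phi -0.356 F bed y,x 1.3004186586795992 -1.409222563743513 Fz 6.230765408513083 open 0.016864865655615957
[-0.1  1.2] [-0.2  2.2] [-0.4  3.2] [-1.   4.1] [-1.7  4.9] [-2.6  5.4] [-3.6  5.7] [-4.6  5.8] [-5.6  5.6] [-6.6  5.1] [-7.4  4.5] [-8.   3.6]
```

Call:
{"fn": "move_arm", "kwargs": {"deltas": [[1,0.27,1.0,0,0,0,0],[1,0.29,2.06,0,0,0,0],[1,0.04,3.08,0,0,0,0],[1,-0.45,4.0,0,0,0,0],[1,-1.15,4.78,0,0,0,0],[1,-2.03,5.35,0,0,0,0],[1,-3.02,5.7,0,0,0,0],[1,-4.06,5.79,0,0,0,0],[1,-5.09,5.61,0,0,0,0],[1,-6.05,5.19,0,0,0,0],[1,-6.88,4.54,0,0,0,0],[1,-6.88,4.54,0,0,0,0]]}}

```text
time_s: 10.8
tcp_pos: [0.5826, -0.2231, 0.1221]
tool_rot: [0.001, 0.724, 0.69, 0.0]
force: [-1.8, -0.3, 5.5]
opening: 0.0175
finger_force: 25.6
```

```bash
python3 arc.py .25; python3 - <<'E'
from h import *
for c in ("side","top"):
    p=cam(c)
    for n in ("crank","fence_face"):
        for d in tip_of(n,p)[:1]: print(c,n,d["p"],np.round(d["centre"],4))
    if c=="side": save(f"pics/{c}3.png",cv2.resize(p["color"][120:270,220:420],None,fx=4,fy=4))
E
```

```text
t 10.8 tcp [ 0.5826 -0.2231  0.1221] r 0.0394 phi 2.296 F bed y,x -0.43955591528203236 -1.8239506235200937 Fz 5.462375981791838 open 0.017452085343536015
[-0.9 -0.6] [-1.3 -1.5] [-1.6 -2.5] [-1.5 -3.6] [-1.3 -4.6] [-0.7 -5.5] [ 0.  -6.2] [ 0.9 -6.8] [ 1.9 -7.1] [ 3.  -7.1] [ 4.  -6.9] [ 4.9 -6.5] 
side crank 0.7 [ 0.5814 -0.231   0.1182]
side fence_face 0.92 [ 0.5623 -0.042   0.0531]
top crank 0.75 [ 0.5806 -0.2339  0.1166]
top fence_face 0.73 [ 0.5662 -0.0446  0.0512]
```

View pics/side3.png

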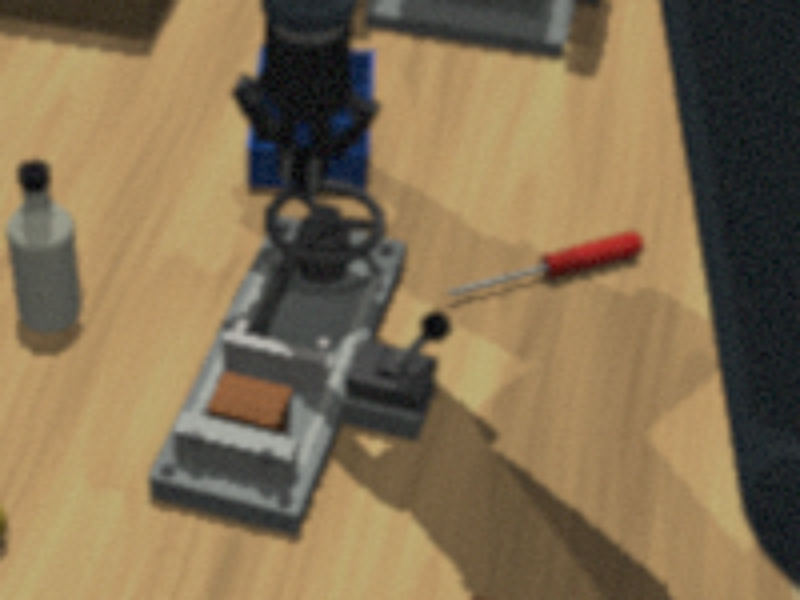

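The fence advanced about 26 mm and the block is untouched. I regrip to centre the handle on the pads, then keep winding.

Call:
{"fn": "move_arm", "kwargs": {"deltas": [[3.5,0,0,0,0,0,0],[3.5,0,0,0,0,0,0],[3.5,-0.5,0,0,0,0,0],[3.5,-0.5,0,0,0,0,0],[3.5,-0.5,0,0,0,0,0],[1,-0.5,0,0,0,0,0],[1,-0.5,0,0,0,0,0],[1,-0.5,0,0,0,0,0],[1,-0.5,0,0,0,0,0],[1,-0.5,0,0,0,0,0]], "newtons": 25}}

```text
time_s: 12.1
tcp_pos: [0.5821, -0.2273, 0.1208]
tool_rot: [0.0, 0.724, 0.69, 0.0]
force: [1.5, -1.0, -1.6]
opening: 0.0171
finger_force: 25.2
```

```bash
python3 arc.py .25; python3 - <<'E'
import numpy as np
f=2.362
for k in range(1,12):
    g=f+.25*k; print((4.2*np.array([np.cos(g)-np.cos(f),np.sin(g)-np.sin(f)])).round(2),end=" ")
E
```

```text
t 12.1 tcp [ 0.5821 -0.2273  0.1208] r 0.0421 phi 2.375 F bed y,x -0.9598358036995619 1.5045067761833837 Fz -1.6234477113829595 open 0.0170799027072923
[-0.6 -0.8] [-1.  -1.8] [-1.2 -2.9] [-1.1 -3.9] [-0.7 -4.9] [-0.1 -5.7] [ 0.7 -6.4] [ 1.6 -6.9] [ 2.7 -7.1] [ 3.7 -7.1] [ 4.7 -6.8] [ 5.6 -6.2] 
[-0.64 -0.83] [-1.05 -1.79] [-1.21 -2.83] [-1.11 -3.87] [-0.76 -4.86] [-0.17 -5.72] [ 0.61 -6.42] [ 1.55 -6.9 ] [ 2.57 -7.13] [ 3.61 -7.11] [ 4.62 -6.82]
```

Call:
{"fn": "move_arm", "kwargs": {"deltas": [[1,-0.64,-0.83,0,0,0,0],[1,-1.05,-1.79,0,0,0,0],[1,-1.21,-2.83,0,0,0,0],[1,-1.11,-3.87,0,0,0,0],[1,-0.76,-4.86,0,0,0,0],[1,-0.17,-5.72,0,0,0,0],[1,0.61,-6.42,0,0,0,0],[1,1.55,-6.9,0,0,0,0],[1,2.57,-7.13,0,0,0,0],[1,3.61,-7.11,0,0,0,0],[1,4.62,-6.82,0,0,0,0],[1,4.62,-6.82,0,0,0,0]]}}

```text
time_s: 13.3
tcp_pos: [0.5171, -0.1775, 0.1208]
tool_rot: [0.001, 0.724, 0.69, 0.001]
force: [7.0, 0.1, -5.7]
opening: 0.0173
finger_force: 25.4
```

```bash
python3 arc.py .1; python3 - <<'E'
from h import *
for c in ("side","top"):
    p=cam(c)
    for n in ("crank","fence_face"):
        for d in tip_of(n,p)[:1]: print(c,n,d["p"],np.round(d["centre"],4))
    P=to_world(p,np.stack(np.meshgrid(np.arange(560),np.arange(420)),-1).reshape(-1,2),p["range_z"].ravel())
    col=p["color"].reshape(-1,3).astype(int); w=(col[:,0]-col[:,2]>25)
    q=P[w&(abs(P[:,0]-.5675)<.05)&(P[:,1]>-.03)&(P[:,1]<.05)&(P[:,2]>.064)&(P[:,2]<.078)]
    print(c,len(q),cv2.minAreaRect((q[:,:2]*1000).astype(np.float32)))
    q=P[~w&(abs(P[:,0]-.5675)<.025)&(P[:,1]>-.05)&(P[:,1]<.03)&(P[:,2]>.066)&(P[:,2]<.078)]
    print("fence",len(q),np.percentile(q[:,1],[2,50,98]))
f=5.112
for k in range(1,21):
    g=f+.1*k; print((4.2*np.array([np.cos(g)-np.cos(f),np.sin(g)-np.sin(f)])).round(2),end=" ")
E
```

```text
t 13.3 tcp [ 0.5171 -0.1775  0.1208] r 0.0415 phi -1.174 F bed y,x 0.45482556122750106 6.999432338983833 Fz -5.687296703092574 open 0.017252319198938874
[0.4 0.1] [0.8 0.4] [1.1 0.6] [1.4 0.9] [1.7 1.2] [1.9 1.5] [2.1 1.9] [2.3 2.3] [2.4 2.7] [2.5 3.1] [2.6 3.5] [2.6 3.9] 
side crank 0.61 [ 0.518  -0.1834  0.1171]
side fence_face 0.81 [ 0.5643 -0.0181  0.0546]
side 199 ((566.965087890625, 14.779251098632812), (50.11929702758789, 60.944366455078125), 86.65148162841797)
fence 50 [-0.02968637 -0.02129053 -0.01463473]
top crank 0.5 [ 0.5162 -0.182   0.114 ]
top fence_face 0.73 [ 0.5658 -0.0234  0.0485]
top 338 ((566.3375854492188, 14.609827995300293), (44.642364501953125, 59.40841293334961), 86.09504699707031)
fence 69 [-0.03093052 -0.02524889 -0.01756972]
[0.38 0.18] [0.74 0.4 ] [1.07 0.66] [1.38 0.94] [1.65 1.26] [1.9 1.6] [2.11 1.96] [2.28 2.35] [2.41 2.74] [2.5  3.15] [2.56 3.57] [2.56 3.99] [2.53 4.41] [2.46 4.82] [2.34 5.23] [2.19 5.62] [1.99 5.99] [1.76 6.34] [1.5  6.67] [1.2  6.97]
```

Call:
{"fn": "move_arm", "kwargs": {"deltas": [[1,0.38,0.18,0,0,0,0],[1,0.74,0.4,0,0,0,0],[1,1.07,0.66,0,0,0,0],[1,1.38,0.94,0,0,0,0],[1,1.65,1.26,0,0,0,0],[1,1.9,1.6,0,0,0,0],[1,2.11,1.96,0,0,0,0],[1,2.28,2.35,0,0,0,0],[1,2.41,2.74,0,0,0,0],[1,2.5,3.15,0,0,0,0],[1,2.56,3.57,0,0,0,0],[1,2.56,3.57,0,0,0,0]]}}

```text
time_s: 14.8
tcp_pos: [0.5536, -0.153, 0.1208]
tool_rot: [-0.0, 0.724, 0.69, 0.001]
force: [-0.8, 3.2, 3.0]
opening: 0.0174
finger_force: 26.1
```

```bash
cat > look.py <<'E'
from h import *
for c in ("side","top"):
    p=cam(c)
    P=to_world(p,np.stack(np.meshgrid(np.arange(560),np.arange(420)),-1).reshape(-1,2),p["range_z"].ravel())
    col=p["color"].reshape(-1,3).astype(int); w=(col[:,0]-col[:,2]>25)
    q=P[w&(abs(P[:,0]-.5675)<.05)&(P[:,1]>-.03)&(P[:,1]<.05)&(P[:,2]>.064)&(P[:,2]<.078)]
    print(c,len(q),cv2.minAreaRect((q[:,:2]*1000).astype(np.float32)))
    q=P[~w&(abs(P[:,0]-.5675)<.025)&(P[:,1]>-.05)&(P[:,1]<.03)&(P[:,2]>.066)&(P[:,2]<.078)]
    print("fence",len(q),np.percentile(q[:,1],[2,50,98]))
E
python3 arc.py .1; python3 look.py; python3 - <<'E'
import numpy as np
f=6.212
for k in range(1,13):
    g=f+.1*k; print((4.2*np.array([np.cos(g)-np.cos(f),np.sin(g)-np.sin(f)])).round(2),end=" ")
E
```

```text
t 14.8 tcp [ 0.5536 -0.153   0.1208] r 0.0425 phi -0.073 F bed y,x 3.163421361924316 -0.9741765779557535 Fz 3.009329404342487 open 0.01741944638132687
[-0.   0.4] [-0.1  0.8] [-0.1  1.3] [-0.3  1.7] [-0.4  2. ] [-0.6  2.4] [-0.8  2.8] [-1.1  3.1] [-1.4  3.4] [-1.7  3.7] [-2.1  3.9] [-2.4  4.1] 
side 201 ((568.3037109375, 15.63833999633789), (49.314002990722656, 63.488704681396484), 86.42835998535156)
fence 34 [-0.02096612 -0.01391397 -0.00735732]
top 345 ((566.5054321289062, 14.6936616897583), (44.637176513671875, 60.12912368774414), 86.42830657958984)
fence 69 [-0.02004386 -0.014366   -0.00871007]
[0.01 0.42] [-0.02  0.84] [-0.1   1.25] [-0.21  1.65] [-0.37  2.05] [-0.56  2.42] [-0.79  2.77] [-1.06  3.1 ] [-1.35  3.39] [-1.67  3.66] [-2.02  3.9 ] [-2.39  4.1 ]
```

Call:
{"fn": "move_arm", "kwargs": {"deltas": [[1,0.01,0.42,0,0,0,0],[1,-0.02,0.84,0,0,0,0],[1,-0.1,1.25,0,0,0,0],[1,-0.21,1.65,0,0,0,0],[1,-0.37,2.05,0,0,0,0],[1,-0.37,2.05,0,0,0,0]]}}

```text
time_s: 15.5
tcp_pos: [0.574, -0.1573, 0.1208]
tool_rot: [-0.0, 0.724, 0.69, 0.001]
force: [1.5, 7.0, 2.0]
opening: 0.0172
finger_force: 26.1
```

```bash
python3 arc.py .05; python3 look.py; python3 - <<'E'
import numpy as np
f=6.712
for k in range(1,13):
    g=f+.05*k; print((4.2*np.array([np.cos(g)-np.cos(f),np.sin(g)-np.sin(f)])).round(2),end=" ")
E
```

```text
t 15.5 tcp [ 0.574  -0.1573  0.1208] r 0.0429 phi 0.42 F bed y,x 7.075682525637496 1.0842087184873845 Fz 1.9711904131917903 open 0.01724636084613984
[-0.2  0.2] [-0.3  0.3] [-0.4  0.5] [-0.5  0.7] [-0.6  0.9] [-0.8  1. ] [-0.9  1.2] [-1.   1.3] [-1.2  1.5] [-1.4  1.6] [-1.5  1.7] [-1.7  1.8] 
side 188 ((566.0309448242188, 19.893768310546875), (49.09779357910156, 60.567588806152344), 86.4747085571289)
fence 34 [-0.01503354 -0.00920253 -0.0020705 ]
top 341 ((566.0811157226562, 19.013994216918945), (44.76345443725586, 59.50607681274414), 86.79877471923828)
fence 63 [-0.0144982  -0.00912106 -0.0035545 ]
[-0.09  0.19] [-0.19  0.37] [-0.3   0.55] [-0.42  0.72] [-0.55  0.89] [-0.69  1.05] [-0.83  1.2 ] [-0.98  1.35] [-1.14  1.49] [-1.3   1.62] [-1.48  1.74] [-1.65  1.85]
```

Call:
{"fn": "move_arm", "kwargs": {"deltas": [[1,-0.09,0.19,0,0,0,0],[1,-0.19,0.37,0,0,0,0],[1,-0.3,0.55,0,0,0,0],[1,-0.42,0.72,0,0,0,0],[1,-0.5,0.82,0,0,0,0]]}}

```text
time_s: 16.1
tcp_pos: [0.5808, -0.1615, 0.1207]
tool_rot: [-0.002, 0.724, 0.69, 0.001]
force: [-6.8, 11.9, 8.6]
opening: 0.0172
finger_force: 26.8
```

```bash
python3 arc.py .02; python3 look.py; python3 - <<'E'
import numpy as np
f=6.942
for k in range(1,13):
    g=f+.025*k; print((4.2*np.array([np.cos(g)-np.cos(f),np.sin(g)-np.sin(f)])).round(2),end=" ")
E
```

```text
t 16.1 tcp [ 0.5808 -0.1615  0.1207] r 0.043 phi 0.606 F bed y,x 11.571735959321325 -7.404731351202437 Fz 8.55129367327131 open 0.01717986824861395
[-0.1  0. ] [-0.2  0.1] [-0.2  0.1] [-0.3  0.2] [-0.3  0.3] [-0.4  0.3] [-0.4  0.4] [-0.5  0.5] [-0.6  0.5] [-0.6  0.6] [-0.7  0.6] [-0.7  0.7] 
side 186 ((566.90625, 20.854406356811523), (48.8585090637207, 60.28403854370117), 87.03666687011719)
fence 34 [-1.36544559e-02 -7.15933913e-03 -6.78615057e-05]
top 333 ((566.3176879882812, 20.320505142211914), (44.071250915527344, 59.37897491455078), 87.06459045410156)
fence 64 [-0.01358354 -0.00867376 -0.00091927]
[-0.07  0.08] [-0.13  0.16] [-0.2   0.24] [-0.27  0.32] [-0.35  0.39] [-0.42  0.47] [-0.5   0.54] [-0.58  0.61] [-0.66  0.68] [-0.74  0.74] [-0.82  0.81] [-0.91  0.87]
```

Call:
{"fn": "move_arm", "kwargs": {"deltas": [[1,0,0,0,0,0,0],[1,0,0,0,0,0,0],[1,0,0,0,0,0,0]]}}

```text
time_s: 16.5
tcp_pos: [0.5807, -0.1615, 0.1207]
tool_rot: [-0.002, 0.724, 0.69, 0.001]
force: [-3.1, 11.1, 6.1]
opening: 0.0171
finger_force: 26.6
```

```bash
python3 arc.py .02; python3 look.py; python3 - <<'E'
from h import *
p=cam("top"); save("pics/top4.png",cv2.resize(p["color"][170:260,250:370],None,fx=6,fy=6,interpolation=cv2.INTER_CUBIC))
P=to_world(p,np.stack(np.meshgrid(np.arange(560),np.arange(420)),-1).reshape(-1,2),p["range_z"].ravel())
col=p["color"].reshape(-1,3).astype(int); w=(col[:,0]-col[:,2]>25)
q=P[~w&(abs(P[:,0]-.5675)<.025)&(P[:,1]>.03)&(P[:,1]<.075)&(P[:,2]>.064)&(P[:,2]<.078)]
print("stop",np.percentile(q[:,1],[1,50,99]),len(q))
E
```

```text
t 16.5 tcp [ 0.5807 -0.1615  0.1207] r 0.0429 phi 0.605 F bed y,x 10.91912129957548 -3.702274118833227 Fz 6.109678775658263 open 0.017067806123169597
[-0.1  0. ] [-0.2  0.1] [-0.2  0.1] [-0.3  0.2] [-0.3  0.3] [-0.4  0.3] [-0.4  0.4] [-0.5  0.5] [-0.6  0.5] [-0.6  0.6] [-0.7  0.6] [-0.7  0.7] 
side 187 ((566.2843017578125, 21.84061622619629), (46.523380279541016, 59.890960693359375), 87.27555847167969)
fence 35 [-0.0139724  -0.00675001  0.00058255]
top 335 ((566.090087890625, 20.58844757080078), (43.88117980957031, 59.6693000793457), 86.5718765258789)
fence 65 [-0.01350257 -0.00661093 -0.00087092]
stop [0.04242142 0.0547062  0.06582911] 146
```

View pics/top4.png

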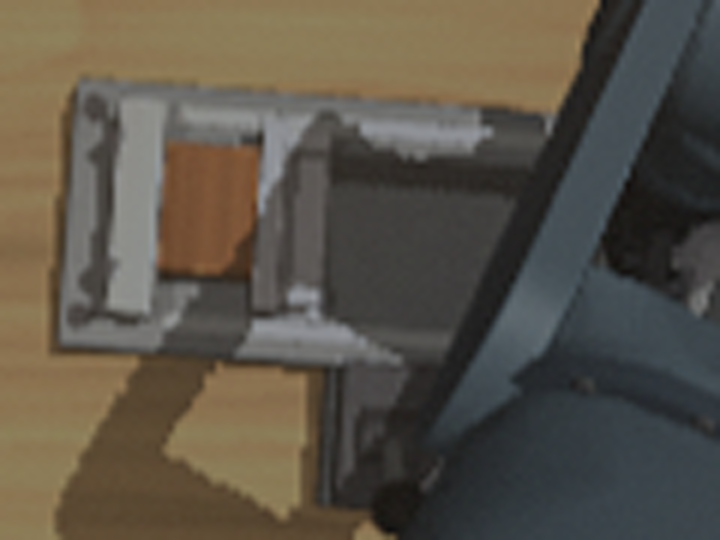

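The top crop shows no gap at stop (165,210) or fence (258,210). A tiny further step will test whether the wheel has stopped dead.

Call:
{"fn": "move_arm", "kwargs": {"deltas": [[1,-0.03,0.04,0,0,0,0],[1,-0.05,0.07,0,0,0,0],[1,-0.05,0.07,0,0,0,0],[1,-0.05,0.07,0,0,0,0]]}}

```text
time_s: 17.05
tcp_pos: [0.5808, -0.1616, 0.1207]
tool_rot: [-0.003, 0.724, 0.69, 0.001]
force: [-5.7, 12.6, 9.9]
opening: 0.0171
finger_force: 26.9
```

```bash
python3 arc.py .02; python3 look.py
```

```text
t 17.05 tcp [ 0.5808 -0.1616  0.1207] r 0.043 phi 0.607 F bed y,x 12.241505946871836 -6.372355632828139 Fz 9.949610550025579 open 0.017132635815337808
[-0.1  0. ] [-0.2  0.1] [-0.2  0.1] [-0.3  0.2] [-0.3  0.3] [-0.4  0.3] [-0.4  0.4] [-0.5  0.5] [-0.6  0.5] [-0.6  0.6] [-0.7  0.6] [-0.7  0.7] 
side 185 ((566.7239990234375, 21.80382537841797), (47.5048713684082, 59.721248626708984), 87.88163757324219)
fence 34 [-1.41700486e-02 -5.77557222e-03  6.81126985e-05]
top 336 ((566.4942016601562, 20.459184646606445), (43.726531982421875, 59.46821594238281), 86.43204498291016)
fence 68 [-0.01344532 -0.00638393 -0.00086359]
```

The wheel stopped dead: position did not change and the tangential force rose to 12 N, so the block is nipped at roughly 30 N. I relax, release the crank and move to the lock lever.

Call:
{"fn": "move_arm", "kwargs": {"deltas": [[1,0.2,-0.08,0,0,0,0],[1,0.2,-0.08,0,0,0,0],[4,0.2,-0.08,0,0,0,0],[4,0.2,-0.08,0,0,0,0],[4,0.2,-0.08,0,0,0,0],[4,0.2,-0.08,-3,0,0,0],[4,0.2,-0.08,-6,0,0,0],[4,0.2,-0.08,-8,0,0,0],[0,2.3,-4.5,-8,0,0,0],[0,4.4,-8.9,-8,0,0,0],[0,6.5,-13.3,-8,0,0,0],[0,8.6,-17.7,-8,0,0,0]]}}

```text
time_s: 18.35
tcp_pos: [0.4077, -0.0696, 0.2005]
tool_rot: [0.0, 0.724, 0.69, 0.0]
force: [0.7, 0.7, 1.3]
opening: -0.0
finger_force: 0.0
```

Call:
{"fn": "move_arm", "kwargs": {"deltas": [[0,0.8,-2.6,0,0,0,0],[0,0.8,-2.6,0,0,0,0],[0,0.8,-2.6,0,0,0,0],[0,0.8,-2.6,0,0,0,0]]}}

```text
time_s: 18.75
tcp_pos: [0.3846, -0.0616, 0.2013]
tool_rot: [0.001, 0.724, 0.69, 0.0]
force: [1.0, -0.6, -0.3]
opening: -0.0001
finger_force: 0.0
```

```bash
python3 look.py; python3 - <<'E'
from h import *
ux=np.array([.9986,-.0525]);uy=np.array([.0525,.9986]);o=np.array([.5605,-.069])
for c in ("side","top"):
    p=cam(c)
    for n in ("lock_tip","crank","fence_face"):
        for d in tip_of(n,p)[:1]: v=np.array(d["centre"]);print(c,n,d["p"],v.round(4),"bed",(v[:2]-o)@ux,(v[:2]-o)@uy)
t=o-.178*ux+.001*uy; print(t); delta([t[0],t[1],.117],-.0525); print(r.observe()["opening"])
E
```

```text
side 192 ((567.836669921875, 20.384479522705078), (47.39627456665039, 63.21228790283203), 87.5110855102539)
fence 33 [-0.01385491 -0.00755501 -0.00087868]
top 332 ((566.5628051757812, 20.44416046142578), (43.976863861083984, 59.18662643432617), 86.8087158203125)
fence 69 [-0.01416166 -0.00853189 -0.00095018]
side lock_tip 0.48 [ 0.4309 -0.0642  0.1189] bed -0.12967056 -0.0020107199999999867
side crank 0.98 [ 0.5819 -0.1622  0.1175] bed 0.026263039999999977 -0.09194602000000002
side fence_face 0.56 [0.569  0.0018 0.0528] bed 0.0047710999999999535 0.07114713
top lock_tip 0.17 [0.6216 0.2982 0.0013] bed 0.041736460000000045 0.36989367000000006
top crank 0.87 [ 0.5798 -0.1649  0.1178] bed 0.024307729999999982 -0.09475249
top fence_face 0.83 [ 0.5666 -0.003   0.0502] bed 0.0026264599999999945 0.06622785
[ 0.3828017 -0.0586564]
at [ 0.3835 -0.0609  0.2006] F [-0.5 -0.  -0. ] t 19.25 y-ang -0.0481 d [ 0.22 -0.08  8.36] [-0.    -0.     0.004]
5.4647263953853615e-06
```

Call:
{"fn": "move_arm", "kwargs": {"deltas": [[0,0.1,0,4,0,0,0],[0,0.1,0,8,0,0,0],[0,0.1,0,8.4,0,0,0],[0,0.1,0,8.4,0,0,0],[0,0.1,2,8.4,0,0,0],[0,0.1,3,8.4,0,0,0],[0,0.1,4,8.4,0,0,0],[0,0.1,5,8.4,0,0,0],[0,0.1,6,8.4,0,0,0],[0,0.1,7,8.4,0,0,0],[0,0.1,8,8.4,0,0,0],[0,0.1,8,8.4,0,0,0]]}}

```text
time_s: 20.45
tcp_pos: [0.4648, -0.0639, 0.1168]
tool_rot: [0.0, 0.724, 0.69, 0.0]
force: [-0.4, -0.8, -0.6]
opening: -0.0001
finger_force: 0.0
```

```bash
python3 - <<'E'
from h import *
delta([.4,0,.117],-.0525)
p=cam("side"); save("pics/side5.png",cv2.resize(p["color"][140:260,240:400],None,fx=5,fy=5,interpolation=cv2.INTER_CUBIC))
E
```

```text
at [ 0.4648 -0.0639  0.1168] F [-0.4 -0.8 -0.6] t 20.45 y-ang -0.0478 d [ 6.08 -6.78 -0.02] [0.001 0.    0.005]
```

View pics/side5.png

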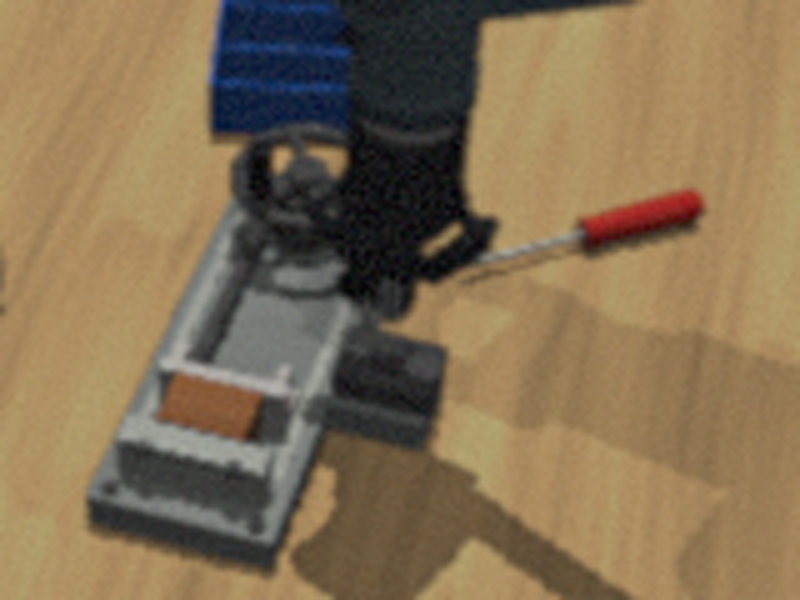

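The fingers are over the ear at about (390,295) and the lever is being carried over. I push a little further until the end stop is felt.

Call:
{"fn": "move_arm", "kwargs": {"deltas": [[0,0,0.3,0,0,0,0],[0,0,0.6,0,0,0,0],[0,0,0.9,0,0,0,0],[0,0,0.9,0,0,0,0]]}}

```text
time_s: 20.9
tcp_pos: [0.4715, -0.064, 0.1164]
tool_rot: [-0.001, 0.724, 0.69, -0.001]
force: [-4.1, -0.2, 2.0]
opening: -0.0
finger_force: 2.4
```

Call:
{"fn": "move_arm", "kwargs": {"deltas": [[0,0,0.3,0,0,0,0],[0,0,0.3,0,0,0,0],[0,0,0.3,0,0,0,0]]}}

```text
time_s: 21.2
tcp_pos: [0.4721, -0.0639, 0.1162]
tool_rot: [-0.003, 0.724, 0.69, -0.003]
force: [-14.4, -1.2, 10.9]
opening: -0.0002
finger_force: 7.9
```

The end stop is felt at 14 N. I retreat and check.

Call:
{"fn": "move_arm", "kwargs": {"deltas": [[0,0,-2,0,0,0,0],[0,0,-5,0,0,0,0],[0,0,-8,0,0,0,0],[0,0,-9,-5,0,0,0],[0,0,-9,-10,0,0,0],[0,-5,-9,-14,0,0,0],[0,-10,-9,-14,0,0,0],[0,-15,-9,-14,0,0,0],[0,-20,-9,-14,0,0,0],[0,-20,-9,-14,0,0,0],[0,-20,-9,-14,0,0,0]]}}

```text
time_s: 22.3
tcp_pos: [0.3757, -0.2613, 0.2567]
tool_rot: [0.0, 0.725, 0.689, 0.0]
force: [-0.3, 0.7, 0.5]
opening: 0.0002
finger_force: 0.0
```

```bash
python3 look.py; python3 - <<'E'
from h import *
ux=np.array([.9986,-.0525]);uy=np.array([.0525,.9986]);o=np.array([.5605,-.069])
for c in ("top","side"):
    p=cam(c)
    for n in ("lock_tip","crank","fence_face"):
        for d in tip_of(n,p)[:1]: v=np.array(d["centre"]);print(c,n,d["p"],v.round(4),"bed",(v[:2]-o)@ux,(v[:2]-o)@uy)
save("pics/side6.png",cv2.resize(p["color"][140:260,240:400],None,fx=5,fy=5,interpolation=cv2.INTER_CUBIC))
E
```

```text
side 192 ((566.2695922851562, 21.38060760498047), (48.17966842651367, 60.34565353393555), 88.85475158691406)
fence 30 [-0.01473998 -0.0076355  -0.00089676]
top 334 ((566.3875732421875, 20.39313316345215), (43.97675704956055, 59.48468017578125), 86.99725341796875)
fence 64 [-0.0136593  -0.0075328  -0.00148271]
top lock_tip 0.56 [ 0.4984 -0.0685  0.107 ] bed -0.062039309999999986 -0.002760949999999999
top crank 0.94 [ 0.5802 -0.1654  0.1144] bed 0.02473342000000005 -0.09523078999999998
top fence_face 0.55 [ 0.5644 -0.0027  0.0501] bed 0.0004137900000000144 0.06641193000000002
side lock_tip 0.47 [ 0.4991 -0.0705  0.1167] bed -0.06123529000000001 -0.004721399999999988
side crank 0.8 [ 0.5785 -0.1644  0.1167] bed 0.022983300000000016 -0.09432143999999999
side fence_face 0.57 [ 0.5627 -0.0697 -0.0049] bed 0.0022336699999999793 -0.0005835199999999934
```

View pics/side6.png

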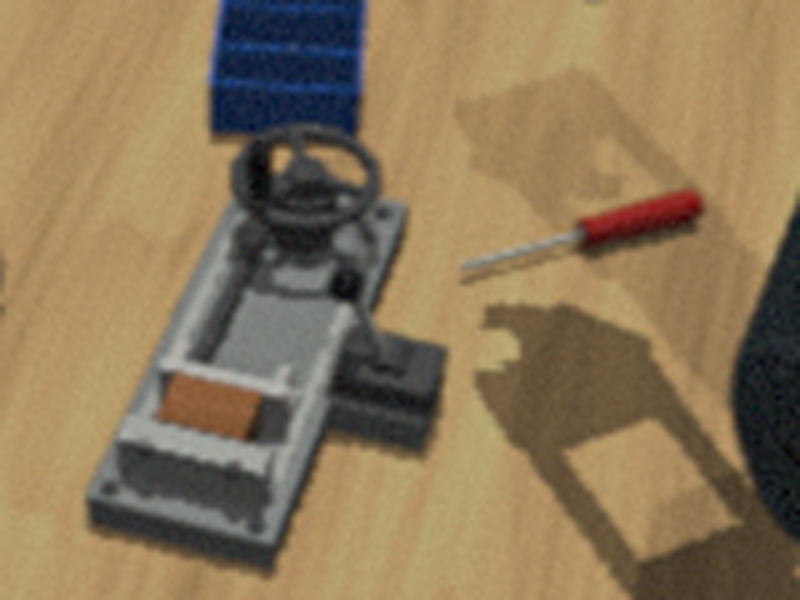

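The lever ball at (345,285) leans fully towards the bed. The block at (210,405) is nipped between the fence and the stop, and the arm is clear.

```bash
python3 -c "
from h import *
print(workorder.job_done())"
```

```text
the job is handed in; nothing more can be done
None
```

The job is handed in at about 23 s of robot time: the 45 mm block is nipped gently (roughly 30 N by estimate) between fence and stop, the lock lever is at its end stop, and I touched none of the other blocks or tools; the hand-in returned no verdict.

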